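# Uncover the clay bar case and line it up

## Robot

A 6-joint arm with a two-finger parallel gripper is mounted at the origin on the work surface. World frame = base frame: x ahead of the robot, y to its left, z up, the work surface at z = 0. Lengths are in mm, angles in rad, forces in N, time in s.
With the tool pointing down it reaches from about 275 to 875 mm from the base axis. Payload 12.5 kg.
Tool frame: the origin (TCP) lies on the centre line of the jaws, within the pads' length; the fingertips stand 25 mm ahead of it and the grasp point (between the pads) lies 6 mm ahead of it; z points along the fingers, y is the line along which they close (so a half turn about z gives the same grasp; the last joint's range is limited). The gripper opens to 85 mm and grips with 20 to 120 N. Pads are 22 mm wide; open, the fingers measure 114 mm over their backs; the gripper's body (76 mm by 85 mm) begins 54 mm behind the grasp point. The pads swing forward as they close: fully open they stand 13 mm farther back than shut.
Start: joints at [-1.288, 0.351, 1.652, -0, 1.139, -0.085], TCP at [197.778, -513.194, 256.29] pointing down, gripper open.
Joint ranges: [-2.75, 2.75], [-0.79, 2.1], [0.01, 2.65], [-1.57, 4.71], [0.07, 3.14], [-2.87, 2.87]. Speed limits (rad/s): [2.22, 2.22, 2.79, 3.14, 3.14, 3.14].

## Interface

Orientations are given as a unit quaternion [x, y, z, w].
In Python, from plant import arm gives the robot as it stands. The module is installed in compiled form; this text tells all that it offers.
- The arm moves only by the shell command python3 -m inch 'ROWS' [OPENING] [FORCE]. ROWS is JSON, a list of rows, each a list of 6 numbers: the shift along the tool's x, y, z in mm, then the turn, a rotation vector about the tool's x, y, z in rad. A call has 1 to 20 rows; each row shifts and turns the commanded pose from where the row before left it, along the tool's axes as they then stand; what a row does not reach is not made up. A row lasts 1/8 s, in which the tool goes at most 62.5 mm and 10.7 degrees, less where a joint would pass 70% of its speed; a pose out of reach is approached as far as the arm can. A call with a gripper value outside its range is refused whole. OPENING is the opening, from 0 (shut) to 1 (fully open), set as the call begins (- or left out, the last holds). The fingers move at their own pace and stop on an object; FORCE is the grip in N (left out, the last holds). Time passes only in rows, so rows that do not move let the fingers close. It gives the time, the measured TCP pose, the force, the opening and the grip force at its end, in the units of the state.
- arm.observe(): the state, without advancing time (a new reading comes with each control period).
- arm.camera(name): name is "scene" or "top"; returns a dict with "frame" (384x512x3 uint8, blue, green, red), "intrinsics" (3x3 intrinsics, pixels), "extrinsics" (4x4, takes a point from world to camera coordinates). Camera axes: x right, y up, looking along -z (the intrinsics and any distortion apply to the point x, -y, -z); pixel columns grow to the right and rows downward; lengths in mm; the calibration is good to about 2 mm. A picture is of the moment at which its call begins. There is no depth.
- arm.hand_in(): hands the job in; it is judged then, once.
The state is a dict: "time_s": time; "joint_pos": joint angles; "dq": joint speeds; "tau": joint torques, N m; "tool_pos": TCP position; "ee_rot": TCP orientation; "ft_force": force on the tool from outside, world axes, zero at the start; "ft_torque": the same for the moment, N m; "gripper_width": finger opening in mm; "grip_force": force on a finger pad.
Only numpy, scipy, OpenCV 4.12 (cv2) and the standard library are available. Lean on these libraries where they do the work, as an engineer would, in place of code of your own. Each camera call takes 0.05 s, during which the arm holds its last target. There are 200 camera calls.

## Task

One clay bar case stands in front of the row with its loose cover still on. Push the tall tab that stands on the edge of the cover outward so that the cover tips off sideways and comes to lie on the mat clear of all three cases, and slide the case back into the gap between the two open cases so that the three stand side by side in a straight row. Leave the two open cases, the bottle and the dish where they are.

Things in the scene. Friction and masses are not known exactly. Their poses are not given: they have to be found in the camera images.
- case: covered blue plastic clay bar case, an open box 104 mm (x) x 124 mm (y) x 65 mm high, 6 mm walls, 0.8 kg; two pale bars inside up to 40 mm. Origin: centre of underside; z up, x roughly away from the robot. Starts about 145 mm in front (-x of the row) of the row's gap.
- cover: blue plastic cover: plate 102 (x) x 122 (y) x 4 mm lying on the case's rim, an 8 mm deep collar under it in the case (2 mm play); top 69 mm above the mat; 0.14 kg. A tab 80 mm wide (x), 10 mm thick, 58 mm tall stands on its right (-y) edge, up to 127 mm above the mat, inner face at y = -51 mm. Pushed outward (-y) it tips the cover off to the right. Origin: as cover_mid; z towards the tab's tip.
- cover_mid (a point): the middle of the underside of the cover's plate (same as the cover's origin): 65 mm above the mat while the cover is on the case
- case_left: open case of the row, left (+y) of the gap, loose; same shape and axes as the case, without a cover. The gap's middle lies 160 mm from its origin along its own -y; the row runs along its y axis. Its yaw is the row's yaw.
- case_right: open case of the row, right (-y) of the gap, loose, same shape, 320 mm from the left one along the row and parallel to it
- bottle: bystander: white bottle, black cap, 66 mm across, 150 mm high, origin at the centre of its underside. It and the dish stand left and right of the covered case: the left one 0.20 to 0.24 m from the case's middle, the right one 0.35 m or more (which is which changes).
- dish: bystander: white ceramic bowl, 110 mm across, 32 mm high, origin at the centre of its underside

How it is judged:
By the outcome, as a careful person would: the job done as asked, in the order asked, and still so for the second after the job is handed in, with the robot touching nothing.
It also fails if it takes over 51 s, if anything falls off the work surface, if the arm or the gripper's body presses on something with over 40 N, if the wrist force passes 120 N, or if a joint passes its speed limit or range.

## Working session

There is one attempt and no reset: what is moved stays moved. The work goes in short steps, Python scripts to look and compute and a shell command to move; the robot and the scene stay as the last step left them, time stands still between calls to the robot, and variables do not carry over. Pictures are saved under pics/ and viewed, at most 10 in all, crops included, and the job is handed in when it is done.

```bash
mkdir -p pics
cat > h.py <<'E'
import numpy as np, cv2
from plant import arm
def shot(n,f):
    c=arm.camera(n); cv2.imwrite('pics/'+f,c['frame']); np.savez('pics/'+f+'.npz',K=c['intrinsics'],E=c['extrinsics']); return c
def ray(c,u,v,z):
    K=np.array(c['intrinsics']);E=np.array(c['extrinsics']);R=E[:3,:3];t=E[:3,3]
    d=np.linalg.inv(K)@[u,v,1]; d=R.T@(d*[1,-1,-1]); o=-R.T@t
    return o+d*(z-o[2])/d[2]
def proj(c,p):
    K=np.array(c['intrinsics']);E=np.array(c['extrinsics'])
    q=(E[:3,:3]@p+E[:3,3])*[1,-1,-1]; q=K@q; return q[:2]/q[2]
E
python3 - <<'E'
from h import *
for n in('scene','top'):
    c=shot(n,n+'1.png'); print({k:np.round(v,3).tolist() for k,v in c.items() if k!='frame'}, c.keys())
s=arm.observe();print(s)
E
```

```text
{'intrinsics': [[463.408, 0.0, 260.449], [0.0, 463.408, 191.893], [0.0, 0.0, 1.0]], 'extrinsics': [[-0.237, 0.971, -0.013, 165.053], [-0.665, -0.153, 0.731, 326.211], [0.709, 0.182, 0.682, -1808.096], [0.0, 0.0, 0.0, 1.0]]} dict_keys(['frame', 'intrinsics', 'extrinsics'])
{'intrinsics': [[418.662, 0.0, 257.12], [0.0, 418.662, 185.081], [0.0, 0.0, 1.0]], 'extrinsics': [[0.019, -1.0, 0.009, -46.802], [0.998, 0.019, 0.056, -580.781], [-0.056, 0.008, 0.998, -1070.309], [0.0, 0.0, 0.0, 1.0]]} dict_keys(['frame', 'intrinsics', 'extrinsics'])
{'time_s': 0.1, 'joint_pos': array([-1.28757191e+00,  3.51184657e-01,  1.65234273e+00,  2.29926581e-05,
        1.13905327e+00, -8.45972766e-02]), 'dq': array([ 0.00034007, -0.00098751, -0.00147156, -0.00033417,  0.00048366,
       -0.00070724]), 'tau': array([ 7.00701130e-04, -5.06832576e+01, -2.91875911e+01, -9.01239923e-05,
        2.61221358e-03, -1.73634282e-05]), 'tool_pos': array([ 197.73015336, -512.9571677 ,  255.81757102]), 'ee_rot': array([ 9.83136774e-01,  1.82871102e-01, -3.85929362e-05, -4.92603083e-04]), 'ft_force': array([-0.19084097,  0.27813344,  1.01205731]), 'ft_torque': array([ 0.00498923, -0.02591205,  0.04568086]), 'grip_force': 0.0, 'gripper_width': 85.3986631826878}
```

View pics/top1.png

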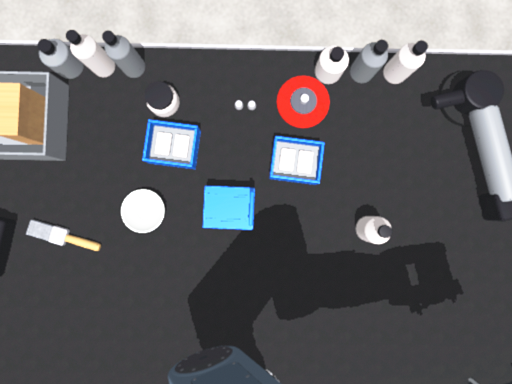

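View pics/scene1.png

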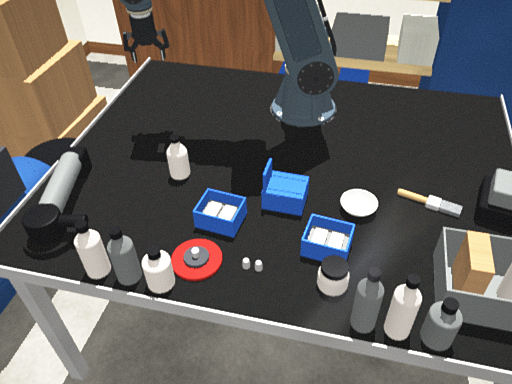

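The top view shows the open cases at (171,144) and (297,160), and the covered case at (229,208) with its tab on the right edge. The dish is to its left at (143,211) and the bottle to its right at (374,229). In the scene view the tab stands at (267,180).

```bash
cat > m.py <<'E'
from h import *
def cases(f='top1.png'):
    im=cv2.imread('pics/'+f); c=np.load('pics/'+f+'.npz'); c=dict(intrinsics=c['K'],extrinsics=c['E'])
    h=cv2.cvtColor(im,cv2.COLOR_BGR2HSV); m=cv2.inRange(h,(95,120,60),(125,255,255))
    cs,_=cv2.findContours(m,cv2.RETR_EXTERNAL,cv2.CHAIN_APPROX_NONE)
    for k in cs:
        if cv2.contourArea(k)<600: continue
        z=65
        P=np.array([ray(c,*q,z)[:2] for q in k[:,0,:].astype(float)],np.float32)
        r=cv2.minAreaRect(P); b=cv2.boxPoints(r)
        print('px',np.round(k[:,0].mean(0)),'ctr',np.round(r[0],1),'size',np.round(r[1],1),'ang',round(r[2],2),'ground-ctr',np.round(ray(c,*k[:,0].mean(0),0)[:2]))
        print(np.round(b).tolist())
if __name__=='__main__':
    import sys; cases(sys.argv[1])
E
python3 m.py top1.png
python3 - <<'E'
from h import *
a=np.load('pics/top1.png.npz');c=dict(intrinsics=a['K'],extrinsics=a['E'])
im=cv2.imread('pics/top1.png')
for n,(u,v,z) in dict(dish=(143,211,32),bottletop=(384,231,150),tabtop=(253,208,127),tabbase=(253,208,69)).items(): print(n,ray(c,u,v,z).round())
crop=im[110:250,120:350]; cv2.imwrite('pics/c1.png',cv2.resize(crop,None,fx=3.4,fy=3.4,interpolation=2))
E
```

```text
px [228. 207.] ctr [522.8  34.4] size [128.8 109.3] ang 88.56 ground-ctr [522.  38.]
[[467.0, -29.0], [576.0, -31.0], [579.0, 97.0], [470.0, 100.0]]
px [296. 160.] ctr [ 643.9 -132.6] size [129.5 113.2] ang 83.74 ground-ctr [ 652. -139.]
[[581.0, -191.0], [693.0, -203.0], [707.0, -74.0], [595.0, -62.0]]
px [171. 144.] ctr [678.4 180. ] size [136.7 112.8] ang 83.74 ground-ctr [687. 193.]
[[615.0, 118.0], [727.0, 106.0], [742.0, 242.0], [630.0, 254.0]]
dish [509. 253.  32.]
bottletop [ 475. -325.  150.]
tabtop [522. -26. 127.]
tabbase [522. -26.  69.]
```

View pics/c1.png

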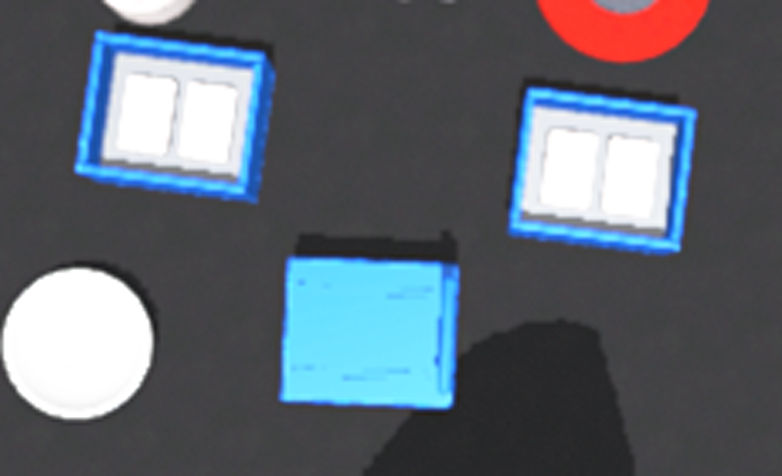

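```bash
python3 -m inch '[[20,-15,0,0,0,0],[36,-27,0,0,0,0],[36,-27,0,0,0,0],[36,-27,0,0,0,0],[36,-27,0,0,0,0],[36,-27,0,0,0,0],[36,-27,0,0,0,0],[36,-27,0,0,0,0],[36,-27,0,0,0,0],[36,-27,0,0,0,0],[36,-27,0,0,0,0],[36,-27,0,0,0,0],[36,-27,0,0,0,0],[36,-27,0,0,0,0],[20,-15,0,0,0,0]]' 0 40
python3 -m inch '[[0,0,0,0,0,-0.147],[0,0,0,0,0,-0.147],[0,0,0,0,0,-0.147],[0,0,0,0,0,-0.147],[0,0,0,0,0,-0.147],[0,0,0,0,0,-0.147],[0,0,0,0,0,-0.147],[0,0,0,0,0,-0.147],[0,0,0,0,0,0],[0,0,0,0,0,0]]'
python3 -c "
from h import *
from scipy.spatial.transform import Rotation as R
s=arm.observe();M=R.from_quat(s['ee_rot']).as_matrix();print(M.round(3));print(s['gripper_width'])
print(M.T@(np.array([522,15,117])-s['tool_pos']))"
```

```text
time_s: 1.98
tool_pos: [535.4, 26.8, 255.9]
ee_rot: [0.983, 0.184, -0.0, -0.0]
ft_force: [0.2, -0.5, -0.5]
gripper_width: 0.4
grip_force: 0.0
time_s: 3.22
tool_pos: [534.7, 25.0, 256.2]
ee_rot: [0.718, 0.696, -0.0, -0.0]
ft_force: [-0.3, -0.1, 0.7]
gripper_width: 0.2
grip_force: 0.0
[[ 0.03  1.   -0.  ]
 [ 1.   -0.03  0.  ]
 [ 0.   -0.   -1.  ]]
0.21494924957946637
[-10.38539983 -12.39626345 139.16637881]
```

```bash
python3 -m inch '[[-10,-12,20,0,0,0],[0,0,35,0,0,0],[0,0,35,0,0,0],[0,0,35,0,0,0],[0,0,14,0,0,0],[0,0,0,0,0,0]]'
python3 -m inch '[[-6,0,0,0,0,0],[-6,0,0,0,0,0],[-6,0,0,0,0,0],[-6,0,0,0,0,0],[-6,0,0,0,0,0],[-6,0,0,0,0,0]]'
python3 -c "
from h import *
shot('scene','s2.png');im=cv2.imread('pics/s2.png')[120:280,180:400];cv2.imwrite('pics/s2c.png',cv2.resize(im,None,fx=3,fy=3))"
```

```text
time_s: 3.98
tool_pos: [522.5, 15.3, 117.1]
ee_rot: [0.717, 0.697, -0.0, -0.0]
ft_force: [0.5, -0.3, -0.6]
gripper_width: -0.1
grip_force: 0.0
time_s: 4.72
tool_pos: [521.6, -21.1, 117.3]
ee_rot: [0.717, 0.697, 0.0, 0.0]
ft_force: [-0.3, 0.8, -1.5]
gripper_width: -0.2
grip_force: 0.3
```

View pics/s2c.png

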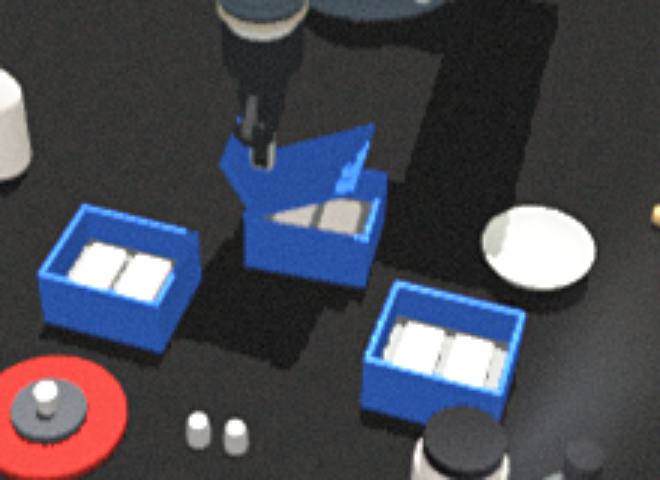

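The cover is tilted about 40° at crop (300,170), pivoting on the right rim as planned. I'll keep pushing.

```bash
python3 -m inch '[[-7,0,0,0,0,0],[-8,0,0,0,0,0],[-8,0,0,0,0,0],[-8,0,0,0,0,0],[-8,0,0,0,0,0],[-8,0,0,0,0,0],[-8,0,0,0,0,0],[0,0,0,0,0,0],[0,0,0,0,0,0]]'
python3 -c "
from h import *
shot('scene','s3.png');im=cv2.imread('pics/s3.png')[120:280,180:400];cv2.imwrite('pics/s3c.png',cv2.resize(im,None,fx=3,fy=3))"
```

```text
time_s: 5.9
tool_pos: [520.1, -75.6, 117.3]
ee_rot: [0.717, 0.697, 0.0, -0.0]
ft_force: [-0.9, -0.6, 0.2]
gripper_width: -0.0
grip_force: 0.0
```

View pics/s3c.png

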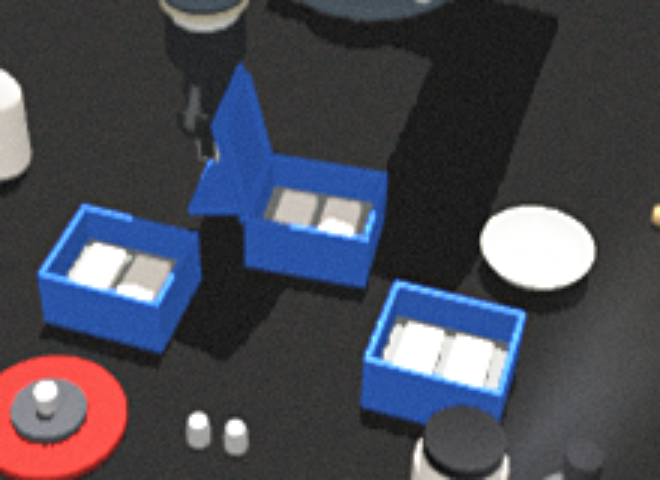

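The cover is close to upright at crop (235,150), with the tab level over the rim. It may still be falling, so I'll wait and look again.

```bash
python3 -m inch '[[0,0,0,0,0,0],[0,0,0,0,0,0],[0,0,0,0,0,0],[0,0,0,0,0,0]]'
python3 -c "
from h import *
shot('top','t4.png');shot('scene','s4.png');im=cv2.imread('pics/s4.png')[120:280,180:400];b=cv2.imread('pics/t4.png')[100:260,130:350]
cv2.imwrite('pics/s4c.png',cv2.resize(np.vstack([im,b]),None,fx=1.85,fy=1.85))"
```

```text
time_s: 6.45
tool_pos: [520.1, -75.6, 117.3]
ee_rot: [0.717, 0.698, -0.0, -0.0]
ft_force: [-0.6, 0.1, 1.0]
gripper_width: 0.1
grip_force: 0.0
```

View pics/s4c.png

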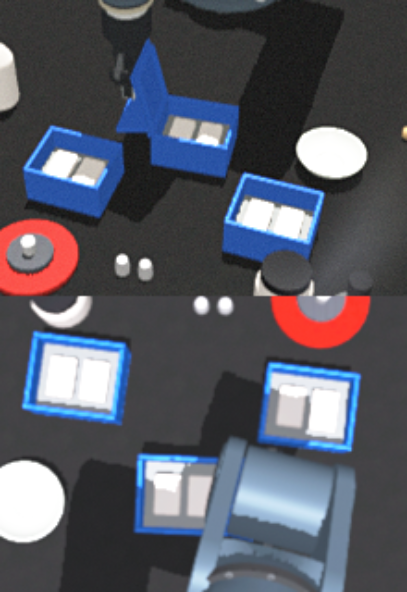

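The plate has passed upright and is probably leaning on the gripper body, so I'll back away outward and upward to let it fall.

```bash
python3 -m inch '[[-20,0,0,0,0,0],[-40,0,-20,0,0,0],[-40,0,-45,0,0,0],[-20,0,-50,0,0,0],[0,0,-50,0,0,0],[0,0,-30,0,0,0],[0,0,0,0,0,0],[0,0,0,0,0,0],[0,0,0,0,0,0]]'
python3 -c "
from h import *
shot('top','t5.png');shot('scene','s5.png');im=cv2.imread('pics/s5.png')[120:280,170:400];b=cv2.imread('pics/t5.png')[100:260,140:370]
cv2.imwrite('pics/s5c.png',cv2.resize(np.vstack([im,b]),None,fx=1.85,fy=1.85))"
```

```text
time_s: 7.68
tool_pos: [516.4, -195.7, 311.0]
ee_rot: [0.717, 0.697, -0.0, -0.001]
ft_force: [0.1, -0.5, -0.1]
gripper_width: -0.1
grip_force: 0.0
```

View pics/s5c.png

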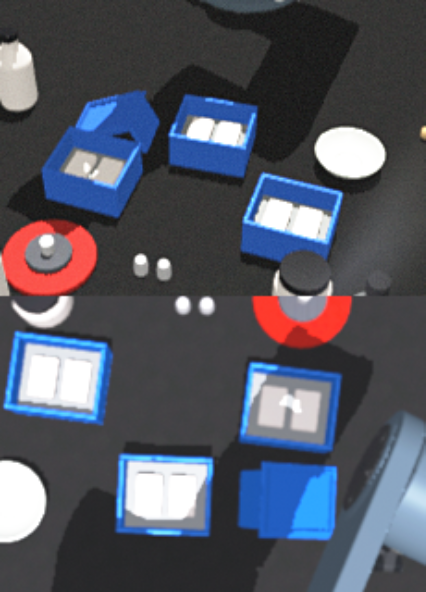

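The cover lies upside down on the mat at crop (290,500), its tab towards the case. It is in front of the right case with clearance on both sides. Next I'll measure the poses again.

```bash
python3 m.py t5.png; python3 -c "
from h import *
a=np.load('pics/t5.png.npz');c=dict(intrinsics=a['K'],extrinsics=a['E'])
for n,u,v,z in [('covTL',262,463,60),('covTLlow',262,463,30),('covTR',335,463,4),('tabL',240,497,2),('rcaseBL_base',243,440,0)]: print(n,ray(c,140+u/1.85,100+(v-296)/1.85,z).round())"
```

```text
px [295. 210.] ctr [ 518.7 -129.9] size [131.6 102.6] ang 87.96 ground-ctr [ 518. -138.]
[[465.0, -194.0], [568.0, -198.0], [572.0, -66.0], [470.0, -62.0]]
px [228. 207.] ctr [523.   34.6] size [129.3 109.1] ang 88.59 ground-ctr [523.  38.]
[[467.0, -29.0], [576.0, -31.0], [579.0, 98.0], [470.0, 101.0]]
px [296. 160.] ctr [ 643.9 -132.4] size [129.  113.2] ang 83.75 ground-ctr [ 651. -139.]
[[581.0, -190.0], [693.0, -203.0], [707.0, -74.0], [595.0, -62.0]]
px [171. 144.] ctr [678.4 180. ] size [136.7 112.8] ang 83.74 ground-ctr [687. 193.]
[[615.0, 118.0], [727.0, 106.0], [742.0, 242.0], [630.0, 254.0]]
covTL [567. -97.  60.]
covTLlow [569. -99.  30.]
covTR [ 572. -204.    4.]
tabL [521. -70.   2.]
rcaseBL_base [602. -73.   0.]
```

```bash
python3 -m inch '[[20,-5,0,0,0,0],[40,-9,0,0,0,0],[40,-9,0,0,0,0],[40,-9,0,0,0,0],[40,-8,0,0,0,0],[31,-6,20,0,0,0],[20,-3,40,0,0,0],[0,0,50,0,0,0],[0,0,40,0,0,0],[0,0,0,0,0,0],[0,0,0,0,0,0]]' 0.55 40
python3 -c "
from h import *
from scipy.spatial.transform import Rotation as R
s=arm.observe();M=R.from_quat(s['ee_rot']).as_matrix();print(M.round(3))
print(M.T@(np.array([474,35.8,75])-s['tool_pos']))"
```

```text
time_s: 9.15
tool_pos: [474.6, 37.0, 163.8]
ee_rot: [0.716, 0.698, 0.001, 0.001]
ft_force: [0.6, -0.9, -1.0]
gripper_width: 46.7
grip_force: 0.0
[[ 0.027  1.     0.002]
 [ 1.    -0.027  0.   ]
 [ 0.     0.002 -1.   ]]
[-1.17877128 -0.74426275 88.75062148]
```

```bash
python3 -m inch '[[-1,-1,25,0,0,0],[0,0,30,0,0,0],[0,0,22,0,0,0],[0,0,12,0,0,0],[0,0,0,0,0,0]]'
python3 -m inch '[[0,0,0,0,0,0],[0,0,0,0,0,0],[0,0,0,0,0,0],[0,0,0,0,0,0]]' 0 40
python3 m.py t5.png >/dev/null; python3 -c "
from h import *
shot('top','t6.png')";python3 -c "
from h import *
s=arm.observe();print(s['tool_pos'],s['ee_rot'],s['ft_force'])"
```

```text
time_s: 9.78
tool_pos: [473.5, 35.7, 73.9]
ee_rot: [0.717, 0.697, 0.0, 0.0]
ft_force: [0.7, -0.3, -0.6]
gripper_width: 46.9
grip_force: 0.0
time_s: 10.28
tool_pos: [474.1, 35.6, 74.2]
ee_rot: [0.717, 0.698, 0.001, 0.001]
ft_force: [1.2, -0.1, 7.7]
gripper_width: 4.8
grip_force: 42.1
[474.1614474   35.64254575  74.16477287] [0.71657835 0.69750529 0.00096307 0.00095709] [2.38797733 0.95453118 7.3548202 ]
```

```bash
python3 -m inch '[[0,3,-0.5,0,0,0],[0,7,0,0,0,0],[0,10,0,0,0,0],[0,10,0,0,0,0],[0,10,0,0,0,0],[0,10,0,0,0,0],[0,7,0,0,0,0],[0,3,0,0,0,0],[0,0,0,0,0,0.02],[0,0,0,0,0,0.021],[0,0,0,0,0,0.021],[0,0,0,0,0,0.021],[0,0,0,0,0,0]]'
python3 -c "
from h import *
from scipy.spatial.transform import Rotation as R
s=arm.observe();M=R.from_quat(s['ee_rot']).as_matrix();print(M.round(4))
print(M.T@(np.array([615,30.8,s['tool_pos'][2]])-s['tool_pos']))"
```

```text
time_s: 11.95
tool_pos: [532.1, 34.6, 74.1]
ee_rot: [0.745, 0.667, -0.001, -0.001]
ft_force: [-5.0, 5.1, 9.0]
gripper_width: 4.7
grip_force: 42.7
[[ 1.097e-01  9.940e-01 -2.400e-03]
 [ 9.940e-01 -1.097e-01  6.000e-04]
 [ 3.000e-04 -2.400e-03 -1.000e+00]]
[ 5.34189384 82.85516289 -0.20052227]
```

```bash
python3 -m inch '[[0,4,0,0,0,0],[1,8,0,0,0,0],[1,10,0,0,0,0],[1,10,0,0,0,0],[1,10,0,0,0,0],[1,10,0,0,0,0],[0,10,0,0,0,0],[0,9,0,0,0,0],[0,6,0,0,0,0],[0,3,0,0,0,0],[0,0,0,0,0,0]]'
python3 -c "
from h import *
s=arm.observe();print(s['tool_pos'],s['ee_rot'],s['ft_force'])
shot('top','t7.png');shot('scene','s7.png');im=cv2.imread('pics/s7.png')[150:290,170:400];b=cv2.imread('pics/t7.png')[90:250,130:360]
cv2.imwrite('pics/s7c.png',cv2.resize(np.vstack([im,b]),None,fx=1.95,fy=1.95,interpolation=2))"
```

```text
time_s: 13.32
tool_pos: [610.5, 30.6, 74.1]
ee_rot: [0.745, 0.667, -0.003, -0.003]
ft_force: [-16.5, 2.0, 17.4]
gripper_width: 4.8
grip_force: 43.8
[610.48011156  30.58164287  74.1417294 ] [ 0.74487445  0.66719488 -0.00252563 -0.00258149] [-16.54828465   2.01343162  17.43380147]
```

View pics/s7c.png

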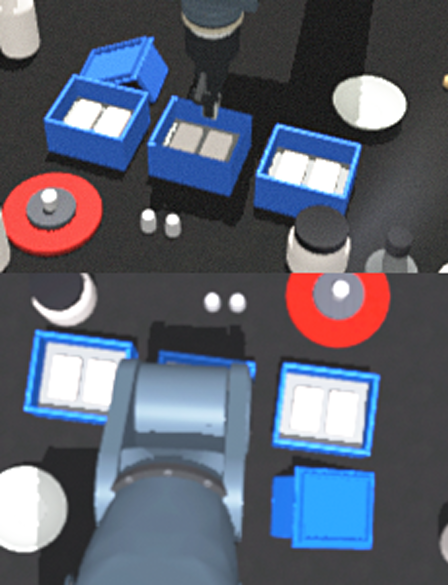

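The case is in the gap with the cover clear of it, and the measured pose is about 4 mm short. I'll unload the downward press a little and finish the push.

```bash
python3 -m inch '[[0,0,-0.7,0,0,0],[0,0,-0.8,0,0,0],[0,1,0,0,0,0],[0,1,0,0,0,0],[0,0,0,0,0,0],[0,0,0,0,0,0]]'
```

```text
time_s: 14.18
tool_pos: [615.1, 30.0, 75.1]
ee_rot: [0.745, 0.667, -0.0, -0.0]
ft_force: [-1.2, 0.4, -6.8]
gripper_width: 4.7
grip_force: 40.6
```

```bash
python3 -m inch '[[0.8,0,0.6,0,0,0],[0,0,0,0,0,0]]'
python3 -m inch '[[0,0,0,0,0,0],[0,0,0,0,0,0],[0,0,0,0,0,0]]' 0.45
python3 -m inch '[[0,0,-15,0,0,0],[0,0,-30,0,0,0],[0,0,-45,0,0,0],[0,0,-45,0,0,0],[0,-20,-45,0,0,0],[0,-40,-20,0,0,0],[0,-40,0,0,0,0],[0,-40,0,0,0,0],[0,-40,0,0,0,0],[0,-40,0,0,0,0],[0,-40,0,0,0,0],[0,-20,0,0,0,0],[0,0,0,0,0,0]]'
python3 -c "
from h import *
shot('top','t8.png');shot('scene','s8.png');im=cv2.imread('pics/s8.png')[150:290,170:400];b=cv2.imread('pics/t8.png')[90:250,130:360]
cv2.imwrite('pics/s8c.png',cv2.resize(np.vstack([im,b]),None,fx=1.95,fy=1.95,interpolation=2))"; python3 m.py t8.png
```

```text
time_s: 14.42
tool_pos: [615.3, 30.7, 74.7]
ee_rot: [0.745, 0.667, 0.0, 0.0]
ft_force: [-2.2, -0.9, -5.8]
gripper_width: 4.9
grip_force: 40.6
time_s: 14.8
tool_pos: [615.6, 30.8, 75.1]
ee_rot: [0.745, 0.667, 0.0, 0.0]
ft_force: [0.8, 0.3, 0.3]
gripper_width: 38.3
grip_force: 0.0
time_s: 16.42
tool_pos: [336.4, 61.7, 275.7]
ee_rot: [0.745, 0.667, 0.001, 0.001]
ft_force: [0.0, 0.4, 1.0]
gripper_width: 38.6
grip_force: 0.0
px [296. 210.] ctr [ 519.  -130.4] size [131.5 106. ] ang 88.59 ground-ctr [ 518. -139.]
[[464.0, -195.0], [570.0, -197.0], [574.0, -66.0], [468.0, -63.0]]
px [296. 160.] ctr [ 643.9 -132.6] size [129.5 113.2] ang 83.74 ground-ctr [ 652. -139.]
[[581.0, -191.0], [693.0, -203.0], [707.0, -74.0], [595.0, -62.0]]
px [234. 152.] ctr [661.1  25.1] size [128.3 112.7] ang 83.48 ground-ctr [670.  28.]
[[598.0, -32.0], [710.0, -45.0], [724.0, 82.0], [612.0, 95.0]]
px [171. 144.] ctr [678.4 180. ] size [136.7 112.8] ang 83.74 ground-ctr [687. 193.]
[[615.0, 118.0], [727.0, 106.0], [742.0, 242.0], [630.0, 254.0]]
```

View pics/s8c.png

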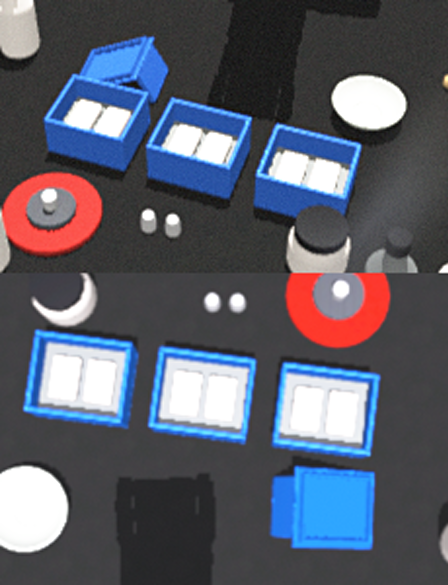

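The three cases now stand in line. In the top view the slid case is within 1 mm and 0.3° of the row. The cover lies on the mat with more than 10 mm to the nearest case, and the open cases have not moved.

```bash
python3 -c "
from plant import arm
print(arm.hand_in())"
```

```text
the job is handed in; nothing more can be done
None
```

Job handed in at about 16.5 s: the cover lies upside down on the mat, more than 10 mm clear of the cases, and the case stands in the gap within about 1 mm and 0.3° of the row, with the open cases, bottle and dish left alone.

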